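# Put the wheel-cleaning things back in their own trays

## Robot

A 6-joint arm with a two-finger parallel gripper is mounted at the origin on the work surface. World frame = base frame: x ahead of the robot, y to its left, z up, the work surface at z = 0. Lengths are in m, angles in rad, forces in N, time in s.
With the tool pointing down it reaches from about 0.375 to 0.9 m from the base axis. Payload 3.1 kg.
Tool frame: the origin (TCP) lies between the finger pads; the fingertips stand 8 mm ahead of it and the grasp point (between the pads) lies 11 mm behind it; z points along the fingers, y is the line along which they close (so a half turn about z gives the same grasp; the last joint's range is limited). The gripper opens to 87 mm and grips with 3 to 60 N. Pads are 19 mm wide; open, the fingers measure 117 mm over their backs; the gripper's body (75 mm by 190 mm) begins 51 mm behind the grasp point.
Start: joints at [-1.522, 0.527, 1.433, -0, 1.181, -0.178], TCP at [0.141, -0.609, 0.231] pointing down, gripper open.
Joint ranges: [-3.08, 3.08], [-0.75, 2.2], [0.22, 2.44], [-1.43, 4.57], [0, 2.65], [-2.85, 2.85]. Speed limits (rad/s): [2.79, 2.79, 3.14, 3.14, 3.14, 3.14].

## Interface

Orientations are given as a unit quaternion [x, y, z, w].
In Python, from rig import robot, vision, job gives the robot as it stands.
- The arm moves only by the shell command python3 -m handwheel 'ROWS' [OPENING] [FORCE]. ROWS is JSON, a list of rows, each a list of 4 numbers: the shift along the tool's x, y, z as a fraction of full scale, then the turn about the tool's z as a fraction of full scale. A call has 1 to 20 rows; each row is the pose to reach, as a shift and turn from the pose commanded when the call began, along the tool's axes at that moment, turning the shorter way round; what a row does not reach only later rows make up. Full scale, the value 1, is 300 mm for a shift and 2 pi rad for a turn. A row lasts 1/12 s, in which the tool goes at most 41.7 mm and 7.16 degrees, less where a joint would pass 70% of its speed; a pose out of reach is approached as far as the arm can. A call with a number of a shift or a turn outside -1 to 1 is refused whole. A call with a gripper value outside its range is refused whole. OPENING is the opening in per cent of the stroke, from 0 (shut) to 100 (fully open), set as the call begins (- or left out, the last holds). The fingers move at their own pace and stop on an object; FORCE is the grip in N (left out, the last holds). Time passes only in rows, so rows that repeat a pose let the fingers close. It gives the time, the measured TCP pose, the force, the opening and the grip force at its end, in the units of the state.
- robot.get_obs(): the state, without advancing time (a new reading comes with each control period).
- vision.camera(name): name is "side" or "top"; returns a dict with "frame" (420x560x3 uint8, red, green, blue), "K" (3x3 intrinsics, pixels), "cam_to_world" (4x4, takes a point from camera to world coordinates). Camera axes: x right, y down, z forward; pixel columns grow to the right and rows downward; lengths in m; the calibration is good to about 2 mm. A picture is of the moment at which its call begins. There is no depth.
- job.hand_in(): hands the job in; it is judged then, once.
Trained networks look in the newest picture that a camera, given by its name, has taken for a name from the list of things; names that differ only in an ending like _2 or _b are one class to them, and where a whole thing is asked for, a point or a joint stands for the part that bears it (a point fixed in the world has none). Each returns a list of dicts, best first, with "conf" (0 to 1); they miss things now and then, are a little off and sometimes report something else, mostly with a low value. They report only what shows in the picture. A call takes as long as a camera call. They do not tell look-alikes from the thing itself.
- vision.look_for(camera, label): "point" ([row, column] in pixels, amid what is visible of it).
- vision.outline_of(camera, label): "mask" (420x560 bool, what is visible of it) and "point" ([row, column] in pixels, amid what is visible of it).
The state is a dict: "time": time; "q": joint angles; "joint_velocities": joint speeds; "joint_torque": joint torques, N m; "position": TCP position; "tool_rot": TCP orientation; "ft_force": force on the tool from outside, world axes, zero at the start; "moment": the same for the moment, N m; "grip_width": finger opening in m; "grip_force": force on a finger pad.
Only numpy, scipy, OpenCV 4.12 (cv2) and the standard library are available. Lean on these libraries where they do the work, as an engineer would, in place of code of your own. Each camera call takes 0.05 s, during which the arm holds its last target. There are 200 camera calls.

## Task

The rim brush, the wax tin and the lug nut on the trolley have been left in one another's trays: put the brush in the long trough (flat, bristles up, either way round), the tin upright in the round pan and the lug nut standing dome up in the small square pan, each down on the floor of its tray, inside the lips. Make room by parking one of the three on the empty rubber mat on the way, letting go of it there, and leave the mat empty at the end. Do not disturb the bucket, the fire extinguisher or the wheel brace.

Things in the scene. Friction and masses are not known exactly. Their poses are not given: they have to be found in the camera images.
- brush: Yellow plastic rim brush lying on its flat back, bristles up, 190 long. Origin on the underside, at the place to grip (also about its balance point); x along the brush towards the head, z up. Handle: 24 wide, 28 high, from x = -95 to +25. Head: 44 wide, 22 high, from x = +25 to +95, with black bristles on top up to 46 high. 0.12 kg. At the start it lies across the lips of the square pan.
- wax_tin: Closed round grey tin, 55 diameter (56 over the rib of its lid), 42 high (43 with the boss on its lid), upright. Origin at the centre of its underside, z up. About 0.2 kg. At the start it stands somewhere along the trough.
- lug_nut: Chrome lug nut standing upright, 40 high. Origin at the centre of its underside, z up. Foot flange 27 diameter up to 9 high; hexagon 21 across flats from 8 to 32 high, one pair of flats faces its +x and -x (others every 60 degrees); dome on top. 0.08 kg. At the start it stands in the round pan.
- trough: Long blue enamelled steel tray fixed to the work surface, the place of the brush. Inside 210 (along its x) by 68 (along its y), walls 3. Origin at the centre of its underside; inner floor 3 above it, lips 9 above it.
- round_pan: Round blue enamelled steel pan fixed to the work surface, the place of the tin. Inside diameter 84, outside 90. Origin at the centre of its underside; inner floor 3 above it, lip 9 above it.
- square_pan: Small square blue enamelled steel pan fixed to the work surface, the place of the lug nut. Inside 56 by 56, walls 3. Origin at the centre of its underside; inner floor 3 above it, lips 9 above it.
- mat: Black rubber mat fixed to the work surface, the free parking place, empty at the start. 160 (along its x) by 90 (along its y), 4 thick. Origin at the centre of its underside.
- bucket: Bystander: empty white plastic bucket, 180 diameter at the rim, 170 high. Origin at the centre of its underside. Leave alone.
- extinguisher: Bystander: small red fire extinguisher standing upright, 80 diameter, 290 high, with black squeeze lever. Origin at the centre of its underside. Leave alone.
- wheel_brace: Bystander: dark steel T-shaped wheel brace lying flat, 370 long along its y, its stem 110 towards its +x, 25 high. Origin at the underside of the crossing. Leave alone.
There are look-alikes about, which are no part of the job. Of the things shaped like the brush, the yellow one is meant. There is more than one size of the wax_tin; the one meant has the size given above.

How it is judged:
On the way:
1. one of the three things is parked on the rubber mat and let go (((x of wax_tin in the frame of mat between -0.08 and 0.08 m and y of wax_tin in the frame of mat between -0.05 and 0.05 m and z of wax_tin in the frame of mat below 0.03 m and linear speed of wax_tin below 0.02 m/s and angular speed of wax_tin below 0.2 rad/s and contact force between the fingers and wax_tin below 0.1 N) or (x of brush in the frame of mat between -0.08 and 0.08 m and y of brush in the frame of mat between -0.05 and 0.05 m and z of brush in the frame of mat below 0.03 m and linear speed of brush below 0.02 m/s and angular speed of brush below 0.2 rad/s and contact force between the fingers and brush below 0.1 N) or (x of lug_nut in the frame of mat between -0.08 and 0.08 m and y of lug_nut in the frame of mat between -0.05 and 0.05 m and z of lug_nut in the frame of mat below 0.03 m and linear speed of lug_nut below 0.02 m/s and angular speed of lug_nut below 0.2 rad/s and contact force between the fingers and lug_nut below 0.1 N))), for 0.2 s.
At the end, for the whole second after the job is handed in: All on their tray floors, released, at rest: brush flat, bristles up, within 14 mm along and 15 mm across of the trough's centre, aligned within 0.2 rad; tin upright within 16.5 mm of the round pan's centre; nut upright within 16.5 mm each way of the square pan's centre; so the mat is empty (x of brush in the frame of trough between -0.014 and 0.014 m and y of brush in the frame of trough between -0.015 and 0.015 m and z of brush in the frame of trough below 0.006 m and angle between each of brush, wax_tin's own z axis and vertical below 0.1 rad and angle between the x axis of brush and the x axis of trough, either way round below 0.2 rad and horizontal distance between wax_tin and round_pan below 0.0165 m and z of wax_tin in the frame of round_pan below 0.006 m and x of lug_nut in the frame of square_pan between -0.0165 and 0.0165 m and y of lug_nut in the frame of square_pan between -0.0165 and 0.0165 m and z of lug_nut in the frame of square_pan below 0.006 m and angle between lug_nut's own z axis and vertical below 0.12 rad and linear speed of each of brush, wax_tin, lug_nut below 0.02 m/s and angular speed of each of brush, wax_tin, lug_nut below 0.2 rad/s and contact force between the fingers and brush below 0.1 N and contact force between the fingers and wax_tin below 0.1 N and contact force between the fingers and lug_nut below 0.1 N); the robot touches nothing.
It fails at once if the white bucket is pushed more than 30 mm or tipped (distance of bucket from where it was at the start of the episode above 0.03 m or angle between bucket's own z axis and vertical above 0.3 rad).
It fails at once if the red fire extinguisher is pushed more than 30 mm or tipped (distance of extinguisher from where it was at the start of the episode above 0.03 m or angle between extinguisher's own z axis and vertical above 0.3 rad).
It fails at once if the wheel brace is pushed more than 30 mm or tipped (distance of wheel_brace from where it was at the start of the episode above 0.03 m or angle between wheel_brace's own z axis and vertical above 0.3 rad).
It also fails if it takes over 120 s, if anything falls off the work surface, if the arm or the gripper's body presses on something with over 40 N, if the wrist force passes 120 N, or if a joint passes its speed limit or range.

## Working session

There is one attempt and no reset: what is moved stays moved. The work goes in short steps, Python scripts to look and compute and a shell command to move; the robot and the scene stay as the last step left them, time stands still between calls to the robot, and variables do not carry over. Pictures are saved under pics/ and viewed, at most 14 in all, crops included, and the job is handed in when it is done.

```bash
mkdir -p pics; ls
cat > h.py <<'E'
import numpy as np, cv2
from rig import robot, vision, job
def snap(cam, name=None):
    c=vision.camera(cam)
    if name: cv2.imwrite(f'pics/{name}.png', cv2.cvtColor(c['frame'],cv2.COLOR_RGB2BGR))
    return c
def w(c,pt,z):  # pt [row,col] -> world at height z
    d=np.linalg.inv(c['K'])@[pt[1],pt[0],1.]; M=np.array(c['cam_to_world'])
    d=M[:3,:3]@d; o=M[:3,3]; return o+d*(z-o[2])/d[2]
def px(c,p):
    M=np.linalg.inv(c['cam_to_world']); q=c['K']@(M[:3,:3]@p+M[:3,3]); return q[1]/q[2],q[0]/q[2]
E
python3 - <<'E'
from h import *
np.set_printoptions(precision=4,suppress=True)
Z=dict(brush=.02,wax_tin=.03,lug_nut=.03,trough=.009,round_pan=.009,square_pan=.009,mat=.004,bucket=.17,extinguisher=.2,wheel_brace=.02)
for cam in('top','side'):
    c=snap(cam,cam+'0'); print(cam,np.array(c['cam_to_world'])[:3,3])
    for k,z in Z.items():
        for r in vision.outline_of(cam,k)[:4]:
            if r['conf']>.2: 
                m=r['mask']; rc=cv2.minAreaRect(np.argwhere(m).astype(np.float32))
                print(k,round(r['conf'],2),np.round(r['point']),m.sum(),w(c,r['point'],z)[:2],'rect',w(c,rc[0],z)[:2],[w(c,p,z)[:2].round(3).tolist() for p in cv2.boxPoints(rc)])
o=robot.get_obs();print(o['position'],o['tool_rot'],o['q'])
E
```

```text
pics
top [0.302  0.0119 1.2584]
brush 0.95 [323. 207.] 774 [0.2583 0.2028] rect [0.2811 0.2039] [[0.377, 0.223], [0.191, 0.227], [0.188, 0.185], [0.374, 0.18]]
brush 0.56 [225. 252.] 723 [0.5314 0.061 ] rect [0.5104 0.0698] [[0.611, 0.088], [0.416, 0.096], [0.413, 0.053], [0.608, 0.042]]
brush 0.56 [317. 103.] 783 [0.2928 0.4971] rect [0.2891 0.5079] [[0.341, 0.422], [0.278, 0.61], [0.238, 0.592], [0.3, 0.406]]
wax_tin 0.82 [221. 364.] 341 [ 0.5217 -0.2718] rect [ 0.5226 -0.2719] [[0.565, -0.279], [0.522, -0.23], [0.481, -0.265], [0.523, -0.314]]
wax_tin 0.52 [217. 409.] 168 [ 0.5257 -0.407 ] rect [ 0.5256 -0.398 ] [[0.547, -0.38], [0.507, -0.375], [0.505, -0.416], [0.544, -0.421]]
lug_nut 0.53 [233. 186.] 64 [0.5192 0.2559] rect [0.5121 0.2475] [[0.525, 0.259], [0.501, 0.259], [0.5, 0.236], [0.523, 0.235]]
trough 0.6 [213. 357.] 1448 [ 0.5526 -0.2579] rect [ 0.5318 -0.2682] [[0.646, -0.246], [0.429, -0.215], [0.421, -0.289], [0.638, -0.324]]
round_pan 0.9 [238. 185.] 647 [0.5061 0.2636] rect [0.5115 0.2576] [[0.558, 0.299], [0.47, 0.3], [0.465, 0.217], [0.553, 0.215]]
square_pan 0.6
[... 1312 characters left out ...]
[0.499, 0.061], [0.492, 0.037], [0.534, 0.033]]
mat 0.8 [237. 283.] 870 [ 0.4934 -0.084 ] rect [ 0.4969 -0.0836] [[0.599, -0.023], [0.422, -0.042], [0.405, -0.138], [0.572, -0.125]]
bucket 0.84 [129. 245.] 1977 [0.5671 0.3731] rect [0.5405 0.3481] [[0.556, 0.623], [0.399, 0.198], [0.528, 0.127], [0.715, 0.534]]
extinguisher 0.55 [282. 404.] 3524 [ 0.551  -0.5715] rect [ 0.5777 -0.5451] [[0.772, -0.405], [0.656, -0.345], [0.432, -0.65], [0.519, -0.695]]
wheel_brace 0.8 [195. 360.] 515 [ 0.829  -0.0199] rect [0.8523 0.0234] [[0.899, 0.252], [0.763, 0.134], [0.814, -0.164], [0.936, -0.081]]
[ 0.1406 -0.609   0.2306] [0.9936 0.1132 0.     0.    ] [-1.5225  0.5275  1.4327  0.      1.1814 -0.1785]
```

Run:
```python
import cv2
a=cv2.imread('pics/top0.png'); cv2.imwrite('pics/top0c.png',cv2.resize(a[170:290,160:430],None,fx=2.96,fy=2.96,interpolation=cv2.INTER_CUBIC))
```

```text
(no output)
```

View pics/top0.png

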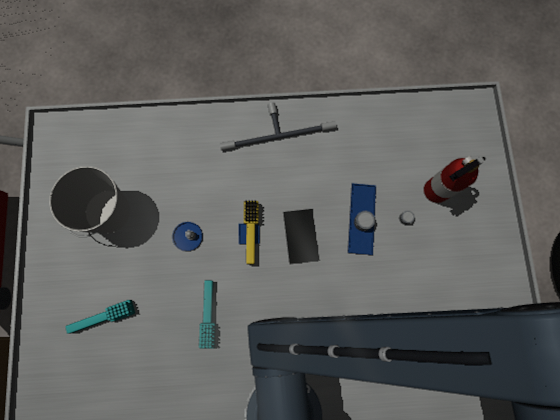

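View pics/top0c.png

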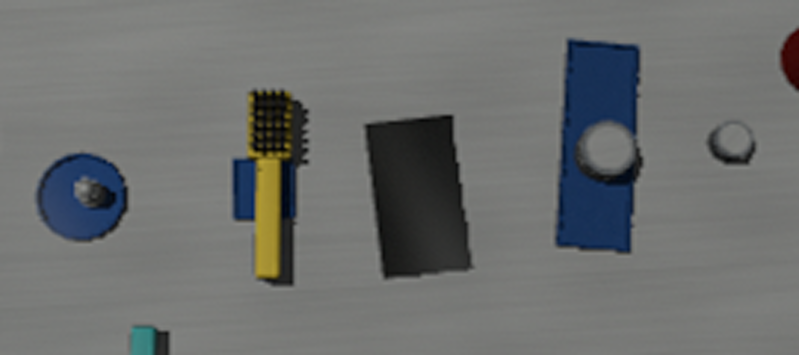

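View pics/side0.png

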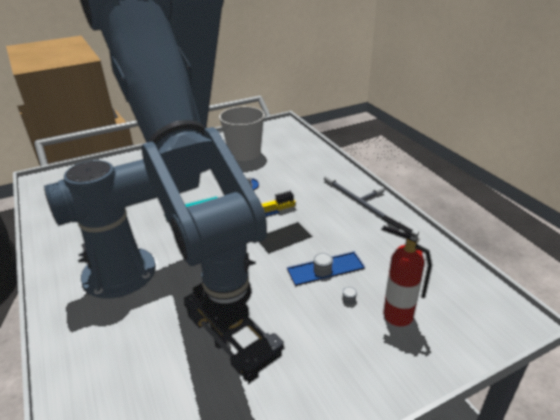

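The top view shows the tin in the trough (row 220, col 366) and the nut in the round pan (236,189). The yellow brush lies over the square pan (235,250). The mat is free (236,300), and a smaller look-alike tin stands at (217,407). Next I fit model silhouettes for accurate poses.

```bash
cat > fit.py <<'E'
from h import *
from scipy.optimize import minimize
S=8
def box(x0,x1,y,z0,z1): return np.array([[a,b,c] for a in(x0,x1) for b in(-y,y) for c in(z0,z1)])
def cyl(r,z0,z1):
    t=np.linspace(0,2*np.pi,60); return np.array([[r*np.cos(a),r*np.sin(a),c] for a in t for c in(z0,z1)])
MOD=dict(trough=[box(-.108,.108,.037,0,.009)],round_pan=[cyl(.045,0,.009)],square_pan=[box(-.031,.031,.031,0,.009)],
 mat=[box(-.08,.08,.045,0,.004)],wax_tin=[cyl(.0275,0,.042)],lug_nut=[cyl(.0135,0,.009),cyl(.0112,.008,.034),cyl(.006,.034,.04)],
 brush=[box(-.095,.025,.012,0,.028),box(.025,.095,.022,0,.044)])
def sil(c,name,p,z0):
    im=np.zeros((420,560),np.uint8); M=np.linalg.inv(c['cam_to_world']); cs,sn=np.cos(p[2]),np.sin(p[2])
    y0=np.array(px(c,np.array([p[0],p[1],z0]))).astype(int)-64; big=np.zeros((128*S,128*S),np.uint8)
    for P in MOD[name]:
        W=np.c_[cs*P[:,0]-sn*P[:,1]+p[0],sn*P[:,0]+cs*P[:,1]+p[1],P[:,2]+z0]
        q=(c['K']@(M[:3,:3]@W.T+M[:3,3:])).T; uv=(q[:,:2]/q[:,2:]+.5-y0[::-1])*S
        cv2.fillConvexPoly(big,cv2.convexHull(uv.astype(np.float32)).round().astype(np.int32),255)
    return cv2.resize(big,(128,128),interpolation=cv2.INTER_AREA)/255.,y0
def fit(c,name,mask,p0,z0,hull=False,yaw=True):
    m=mask.astype(np.uint8)
    if hull:
        h=cv2.convexHull(np.argwhere(m)[:,::-1].astype(np.int32)); m=cv2.fillConvexPoly(np.zeros_like(m),h,1)
    def cost(v):
        p=[p0[0]+v[0]*.01,p0[1]+v[1]*.01,p0[2]+(v[2]*.1 if yaw else 0)]
        s,o=sil(c,name,p,z0); r0,c0=max(o[0],0),max(o[1],0)
        mm=np.zeros((128,128)); sub=m[r0:o[0]+128,c0:o[1]+128]; mm[r0-o[0]:r0-o[0]+sub.shape[0],c0-o[1]:c0-o[1]+sub.shape[1]]=sub
        return np.abs(s-mm).sum()/m.sum()
    r=minimize(cost,[0,0,0],method='Nelder-Mead',options=dict(initial_simplex=np.array([[0,0,0],[1,0,0],[0,1,0],[0,0,1.]]),maxiter=250))
    return np.round([p0[0]+r.x[0]*.01,p0[1]+r.x[1]*.01,p0[2]+r.x[2]*.1*yaw],4),round(r.fun,3)
def nearest(cam,c,name,xy,z):
    L=[r for r in vision.outline_of(cam,name) if r['conf']>.15]
    L=[(np.hypot(*(w(c,r['point'],z)[:2]-xy)),r) for r in L]; L=[a for a in L if a[0]<.1]
    return min(L,key=lambda a:a[0])[1]['mask'] if L else None
E
python3 - <<'E'
from fit import *
c=snap('top'); hsv=cv2.cvtColor(c['frame'],cv2.COLOR_RGB2HSV)
blue=((abs(hsv[...,0].astype(int)-108)<15)&(hsv[...,1]>130)&(hsv[...,2]>25)).astype(np.uint8)
n,lab,st,cen=cv2.connectedComponentsWithStats(blue,connectivity=8)
print(st[st[:,4]>8])
G=dict(trough=(.53,-.265,-.15,0),round_pan=(.51,.257,0,0),square_pan=(.508,.075,0,0),mat=(.493,-.082,-.03,0),wax_tin=(.522,-.265,0,.003),lug_nut=(.51,.25,0,.003),brush=(.51,.065,0,.009))
for k,g in G.items():
    cand={'net':nearest('top',c,k,g[:2],.02)}
    if k in('trough','round_pan','square_pan'):
        r,q=np.array(px(c,np.array([g[0],g[1],.009]))).astype(int); R={'trough':45,'round_pan':22,'square_pan':17}[k]
        m=np.zeros_like(blue); m[r-R:r+R,q-R:q+R]=blue[r-R:r+R,q-R:q+R]; cand['blue']=m
    for s,m in cand.items():
        if m is not None and m.any(): print(k,s,*fit(c,k,m,g[:3],g[3],hull=k in('trough','round_pan','square_pan','mat'),yaw=k not in('round_pan','wax_tin','lug_nut')))
E
```

```text
[[     0      0    560    420 233200]
 [   348    184     28     71   1324]
 [   175    222     27     29    497]
 [   239    224      7     20    139]
 [   256    225      4     19     30]]
trough net [ 0.5341 -0.2696 -0.1644] 0.05
trough blue [ 0.5362 -0.272  -0.156 ] 0.031
round_pan net [0.5124 0.2606 0.    ] 0.047
round_pan blue [0.5148 0.2546 0.    ] 0.158
square_pan blue [ 0.5105  0.0728 -0.0115] 0.091
mat net [ 0.4941 -0.0808  0.0585] 0.038
wax_tin net [ 0.5241 -0.2717  0.    ] 0.121
```

Run:
```python
from fit import *
for i in range(3):
  c=snap('top'); 
  for k,g in dict(wax_tin=(.522,-.265,0,.003),lug_nut=(.512,.25,0,.003),brush=(.515,.065,-.05,.009),square_pan=(.51,.073,0,0)).items():
    m=nearest('top',c,k,g[:2],.02)
    if m is not None: print(k,m.sum(),*fit(c,k,m,g[:3],g[3],hull=k=='square_pan',yaw=k in('brush','square_pan')))
hsv=cv2.cvtColor(c['frame'],cv2.COLOR_RGB2HSV).astype(int)
print('tin S\n',hsv[208:234,352:380,1]);print('nut V\n',hsv[226:246,180:200,2])
y=(abs(hsv[...,0]-25)<10)&(hsv[...,1]>120)
y[:,:235]=0;y[:195]=0;y[270:]=0;y[:,265:]=0
m=cv2.fillConvexPoly
print('brush yellow',y.sum(),fit(c,'brush',cv2.morphologyEx(y.astype(np.uint8),cv2.MORPH_CLOSE,np.ones((5,5))),(.515,.065,-.05),.009))
```

```text
wax_tin 292 [ 0.5237 -0.2694  0.    ] 0.159
brush 698 [ 0.5065  0.0684 -0.0605] 0.102
square_pan 250 [ 0.5101  0.0755 -0.04  ] 0.113
wax_tin 297 [ 0.5256 -0.2707  0.    ] 0.14
lug_nut 63 [0.5149 0.2485 0.    ] 0.287
brush 727 [ 0.5051  0.068  -0.0603] 0.103
square_pan 239 [ 0.5091  0.0752 -0.0583] 0.075
wax_tin 290 [ 0.5231 -0.272   0.    ] 0.167
lug_nut 62 [0.516  0.2483 0.    ] 0.309
brush 713 [ 0.5054  0.0685 -0.0654] 0.133
square_pan 229 [ 0.5094  0.0753 -0.0469] 0.054
tin S
 [[190 186 185 188 186 189 186 189 186 189 183 186 186 180 183 188 180 189
  185 182 185 192 169   3   8   6   2   6]
 [188 185 181 183 179 181 184 186 189 192 189 197 192 194 194 187 192 187
  185 182 183 199 171   5   4   2   6   4]
 [192 186 182 190 189 189 181 189 187 190 164 136 127 113 116 157 178 190
  188 188 185 190 167   5   6   4   6   6]
 [191 181 183 185 188 191 189 183 160 113  67  46  34  14  20  64  87 113
  165 196 183 190 169   8   6   6   4   6]
 [187 186 186 185 180 194 158 106  74  25   5   3   2   0   2   3   3  20
   70 139 194 196 162   3   4   4   4   4]
 [184 183 189 184 192 161  85 
[... 3507 characters left out ...]
3  34  31  27  28  25
   49  89]
 [104 104 103 104 104 104 103 104 102  91  70  64  45  27  26  25  23  48
   90 104]
 [105 105 104 104 104 105 105 106 106  98  75  61  62  62  63  62  61  89
  103 104]
 [105 105 104 105 105 106 105 105 105 105 105 105 106 107 106 105 105 103
  101 105]
 [105 104 104 104 106 105 106 105 105 104 103 103 103 103 102 103 102 102
  103  96]
 [105 104 104 104 105 104 103 105 105 104 102 102 102 103 103 103 103 103
  102  72]
 [106 106 105 104 104 103 103 102 103 103 102 101 101 101 104 103  99  99
   85  53]
 [106 106 106 105 105 103 102 102 102 103 101 101 101 100 103 103  94  89
   63  27]]
brush yellow 546 (array([ 0.51  ,  0.0667, -0.0722]), np.float64(0.13))
```

```bash
cat >> h.py <<'E'
def go(x,y,z,yaw):  # fractions from the present pose to a tool-down pose, yaw = heading of tool x (mod pi)
    from scipy.spatial.transform import Rotation as R
    o=robot.get_obs(); Rm=R.from_quat(o['tool_rot']).as_matrix()
    s=Rm.T@(np.array([x,y,z])-o['position'])/.3
    d=(np.arctan2(Rm[1,0],Rm[0,0])-yaw+np.pi/2)%np.pi-np.pi/2
    print('rows',[round(float(v),4) for v in [*s,d/2/np.pi]],'n>=',round(max(np.linalg.norm(s)*.3/.0417,np.degrees(abs(d))/7.16),1),'q6',round(o['q'][5],2))
E
python3 - <<'E'
from fit import *
c=snap('top'); hsv=cv2.cvtColor(c['frame'],cv2.COLOR_RGB2HSV).astype(int)
m=np.zeros((420,560),np.uint8); m[208:234,352:374]=hsv[208:234,352:374,1]<90
print(fit(c,'wax_tin',cv2.morphologyEx(m,cv2.MORPH_OPEN,np.ones((3,3))),(.523,-.27,0),.003,yaw=False))
go(.35,-.40,.231,-.16)
E
```

```text
(array([ 0.525 , -0.2729,  0.    ]), np.float64(0.093))
rows [0.837, -0.5217, -0.0015, 0.0616] n>= 7.1 q6 -0.18
```

```bash
python3 -m handwheel '[[0.836,-0.522,0,0.0616],[0.836,-0.522,0,0.0616],[0.836,-0.522,0,0.0616],[0.836,-0.522,0,0.0616],[0.836,-0.522,0,0.0616],[0.836,-0.522,0,0.0616],[0.836,-0.522,0,0.0616],[0.836,-0.522,0,0.0616],[0.836,-0.522,0,0.0616],[0.836,-0.522,0,0.0616]]' 100 20; python3 -c "
from h import *
go(.524,-.271,.13,-.16)"
```

```text
time: 3.13
position: [0.3499, -0.4003, 0.2308]
tool_rot: [0.997, -0.079, 0.0, 0.001]
ft_force: [-0.1, -0.8, -0.4]
grip_width: 0.0872
grip_force: 0.0
rows [0.5048, -0.5177, 0.3353, 0.0002] n>= 5.7 q6 0.67
```

```bash
python3 -m handwheel '[[0.505,-0.518,0.3,0],[0.505,-0.518,0.3,0],[0.505,-0.518,0.3,0],[0.505,-0.518,0.3,0],[0.505,-0.518,0.3,0],[0.505,-0.518,0.3,0],[0.505,-0.518,0.335,0],[0.505,-0.518,0.335,0],[0.505,-0.518,0.43,0],[0.505,-0.518,0.53,0],[0.505,-0.518,0.61,0],[0.505,-0.518,0.66,0],[0.505,-0.518,0.69,0],[0.505,-0.518,0.69,0],[0.505,-0.518,0.69,0]]'
python3 -m handwheel '[[0,0,0,0],[0,0,0,0],[0,0,0,0],[0,0,0,0],[0,0,0,0],[0,0,0,0],[0,0,0,0],[0,0,0,0]]' 40 20; python3 -c "
from h import *
o=robot.get_obs();print(o['position']);go(*o['position'][:2],.10,-.16);go(.494,-.081,.1,.06)"
```

```text
time: 4.38
position: [0.5236, -0.2724, 0.024]
tool_rot: [0.997, -0.081, 0.0, 0.0]
ft_force: [-0.1, -0.1, 0.2]
grip_width: 0.0869
grip_force: 0.0
time: 5.05
position: [0.5246, -0.2713, 0.0241]
tool_rot: [0.997, -0.08, 0.001, 0.001]
ft_force: [-0.2, -1.3, 4.2]
grip_width: 0.0547
grip_force: 20.0
[ 0.52457087 -0.27128434  0.02408939]
rows [0.0003, 0.0003, -0.253, 0.0] n>= 1.8 q6 1.06
rows [-0.2012, -0.6097, -0.254, -0.035] n>= 5.0 q6 1.06
```

```bash
python3 -m handwheel '[[0,0,-0.1,0],[0,0,-0.2,0],[-0.05,-0.13,-0.25,0],[-0.1,-0.25,-0.25,0],[-0.15,-0.37,-0.25,0],[-0.19,-0.49,-0.25,0],[-0.201,-0.58,-0.25,0],[-0.201,-0.61,-0.25,0],[-0.201,-0.61,-0.25,0],[-0.201,-0.61,-0.15,0],[-0.201,-0.61,-0.08,0],[-0.201,-0.61,-0.035,0],[-0.201,-0.61,-0.015,0],[-0.201,-0.61,-0.003,0],[-0.201,-0.61,-0.003,0],[-0.201,-0.61,-0.003,0]]'
python3 -m handwheel '[[0,0,0,0],[0,0,0,0],[0,0,0,0],[0,0,0,0],[0,0,0,0],[0,0,-0.15,0],[0,0,-0.3,0],[0,0,-0.4,0],[0,0,-0.4,0]]' 100
python3 - <<'E'
from fit import *
c=snap('top','t1');hsv=cv2.cvtColor(c['frame'],cv2.COLOR_RGB2HSV).astype(int)
print(robot.get_obs()['position'])
for i in range(2):
  if i:c=snap('top')
  for k,g in dict(brush=(.507,.068,-.06,.009),square_pan=(.51,.075,-.05,0)).items():
    m=nearest('top',c,k,g[:2],.02)
    if m is not None: print(k,m.sum(),*fit(c,k,m,g[:3],g[3],hull=k=='square_pan'))
go(.507,.068,.145,-.062)
E
```

```text
time: 6.38
position: [0.4947, -0.0817, 0.0248]
tool_rot: [0.997, -0.081, 0.001, 0.0]
ft_force: [-0.3, -0.5, -3.1]
grip_width: 0.0545
grip_force: 20.0
time: 7.13
position: [0.4979, -0.0819, 0.1504]
tool_rot: [0.997, -0.08, 0.006, 0.002]
ft_force: [1.0, -0.1, -0.7]
grip_width: 0.0868
grip_force: 0.0
[ 0.4964417  -0.08135567  0.14803948]
brush 562 [ 0.5086  0.068  -0.0536] 0.365
square_pan 261 [ 0.5091  0.0759 -0.0616] 0.046
brush 532 [ 0.5078  0.0685 -0.0542] 0.444
square_pan 186 [ 0.5097  0.0752 -0.0162] 0.172
rows [-0.0312, -0.4946, -0.0057, -0.0156] n>= 3.6 q6 1.35
```

View pics/t1.png

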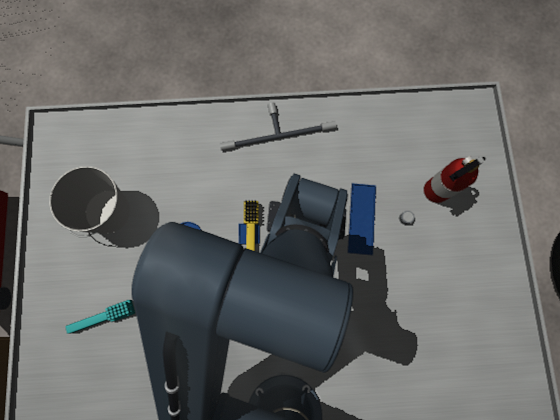

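The trough is now empty (rows 184-254, cols 349-375) and the tin stands on the mat under the hand. Next is the brush.

```bash
python3 -m handwheel '[[-0.025,-0.495,0,-0.0156],[-0.025,-0.495,0,-0.0156],[-0.025,-0.495,0,-0.0156],[-0.025,-0.495,0,-0.0156],[-0.025,-0.495,0,-0.0156],[-0.025,-0.495,0,-0.0156],[-0.025,-0.495,0,-0.0156],[-0.025,-0.495,0,-0.0156],[-0.025,-0.495,0,-0.0156]]' 85
python3 - <<'E'
from fit import *
go(.507,.068,.022,-.062)
c=snap('top'); 
m=nearest('top',c,'trough',(.53,-.27),.01); print('trough',fit(c,'trough',m,(.535,-.27,-.16),0))
hsv=cv2.cvtColor(c['frame'],cv2.COLOR_RGB2HSV)
blue=((abs(hsv[...,0].astype(int)-108)<15)&(hsv[...,1]>130)&(hsv[...,2]>25)).astype(np.uint8); blue[:,:340]=0
print(fit(c,'trough',blue,(.535,-.27,-.16),0))
m=nearest('top',c,'wax_tin',(.494,-.081),.02)
if m is not None: print('tin',m.sum(),fit(c,'wax_tin',m,(.494,-.081,0),.004,yaw=False))
m=nearest('top',c,'mat',(.494,-.081),.02)
if m is not None: print('mat',m.sum(),fit(c,'mat',m,(.494,-.081,0.06),0))
E
```

```text
time: 8.18
position: [0.5099, 0.066, 0.1441]
tool_rot: [0.999, -0.032, -0.0, 0.0]
ft_force: [0.3, 0.2, 0.8]
grip_width: 0.0741
grip_force: 0.0
rows [-0.0098, -0.0061, 0.407, -0.0004] n>= 2.9 q6 1.55
trough (array([ 0.5354, -0.2698, -0.1537]), np.float64(0.042))
(array([ 0.5363, -0.2722, -0.1609]), np.float64(0.052))
tin 317 (array([ 0.4945, -0.0784,  0.    ]), np.float64(0.051))
mat 1238 (array([ 0.4942, -0.0811,  0.0483]), np.float64(0.301))
```

```bash
python3 -m handwheel '[[-0.01,-0.006,0.08,0],[-0.01,-0.006,0.18,0],[-0.01,-0.006,0.28,0],[-0.01,-0.006,0.35,0],[-0.01,-0.006,0.39,0],[-0.01,-0.006,0.405,0],[-0.01,-0.006,0.405,0],[-0.01,-0.006,0.405,0]]' 85
python3 -m handwheel '[[0,0,0,0],[0,0,0,0],[0,0,0,0],[0,0,0,0],[0,0,0,0],[0,0,0,0],[0,0,0,0],[0,0,0,0],[0,0,0,0]]' 10 25
python3 - <<'E'
from h import *
o=robot.get_obs();print(o['position'],o['q']);go(*o['position'][:2],.15,-.062);go(.53,-.16,.15,-.157)
E
```

```text
time: 9.05
position: [0.5076, 0.0691, 0.0233]
tool_rot: [1.0, -0.031, 0.0, 0.0]
ft_force: [-0.8, 0.4, 0.3]
grip_width: 0.074
grip_force: 0.0
time: 9.8
position: [0.5072, 0.0692, 0.023]
tool_rot: [1.0, -0.031, 0.0, 0.0]
ft_force: [-0.0, 0.4, 1.3]
grip_width: 0.0238
grip_force: 24.9
[0.50719266 0.06920697 0.02297705] [-8.28729336e-02  7.26849471e-01  1.86090135e+00 -2.94698720e-04
  5.53803482e-01  1.55024997e+00]
rows [0.0, 0.0001, -0.4234, -0.0] n>= 3.0 q6 1.55
rows [0.1233, 0.7579, -0.4233, 0.0151] n>= 6.3 q6 1.55
```

```bash
python3 -m handwheel '[[0,0,-0.05,0],[0,0,-0.15,0],[0,0,-0.28,0],[0,0,-0.38,0],[0.02,0.1,-0.42,0],[0.04,0.22,-0.42,0.005],[0.06,0.35,-0.42,0.01],[0.09,0.48,-0.42,0.015],[0.11,0.61,-0.42,0.015],[0.123,0.71,-0.42,0.015],[0.123,0.758,-0.42,0.015],[0.123,0.758,-0.42,0.015],[0.123,0.758,-0.42,0.015]]'
python3 - <<'E'
from h import *
snap('side','s2')
go(.536,-.271,.08,-.157);go(.536,-.271,.0145,-.157)
E
```

```text
time: 10.88
position: [0.5289, -0.1598, 0.1484]
tool_rot: [0.997, -0.079, -0.001, -0.001]
ft_force: [0.2, 0.9, -1.0]
grip_width: 0.0238
grip_force: 24.9
rows [0.0828, 0.3661, 0.2272, 0.0] n>= 3.2 q6 1.23
rows [0.0834, 0.3664, 0.4456, 0.0] n>= 4.2 q6 1.23
```

View pics/s2.png

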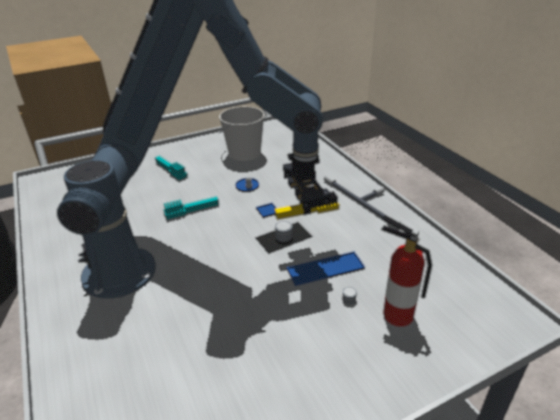

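The brush is held level over the mat (row 210, cols 276-338). The trough is free, so I place it there.

```bash
python3 -m handwheel '[[0.03,0.1,0,0],[0.05,0.23,0.1,0],[0.07,0.33,0.2,0],[0.083,0.366,0.25,0],[0.083,0.366,0.25,0],[0.083,0.366,0.25,0],[0.083,0.366,0.33,0],[0.083,0.366,0.39,0],[0.083,0.366,0.42,0],[0.083,0.366,0.433,0],[0.083,0.366,0.44,0],[0.083,0.366,0.44,0],[0.083,0.366,0.44,0]]'
```

```text
time: 12.02
position: [0.5381, -0.2723, 0.0181]
tool_rot: [0.997, -0.078, 0.001, 0.0]
ft_force: [-0.7, -0.3, -0.8]
grip_width: 0.0238
grip_force: 24.9
```

```bash
python3 -m handwheel '[[-0.005,0,0.002,0],[-0.006,0.0,0.005,0],[-0.006,0,0.005,0],[-0.006,0,0.005,0]]'
python3 -m handwheel '[[0,0,0,0],[0,0,0,0],[0,0,0,0],[0,0,0,0],[0,0,-0.04,0],[0,0,-0.1,0],[0,0,-0.25,0],[0,0,-0.4,0],[0,0,-0.45,0],[0,0,-0.45,0]]' 38
python3 - <<'E'
from fit import *
c=snap('top','t3')
for i in range(2):
    if i:c=snap('top')
    m=nearest('top',c,'brush',(.53,-.27),.02)
    if m is not None: print('top brush',m.sum(),fit(c,'brush',m,(.536,-.271,-.157),.003))
c=snap('side','s3'); m=nearest('side',c,'brush',(.54,-.26),.02)
if m is not None: print('side brush',m.sum(),fit(c,'brush',m,(.536,-.271,-.157),.003))
m=nearest('side',c,'trough',(.53,-.27),.02)
if m is not None: print('side trough',m.sum(),fit(c,'trough',m,(.536,-.271,-.157),0,hull=True))
E
```

```text
time: 12.35
position: [0.5362, -0.2724, 0.017]
tool_rot: [0.997, -0.078, 0.001, 0.0]
ft_force: [0.4, 1.5, 6.2]
grip_width: 0.0241
grip_force: 24.9
time: 13.18
position: [0.5389, -0.2744, 0.1573]
tool_rot: [0.997, -0.078, 0.005, 0.004]
ft_force: [1.0, 0.1, -0.5]
grip_width: 0.0336
grip_force: 0.0
side brush 857 (array([ 0.5399, -0.2696, -0.1207]), np.float64(0.252))
side trough 540 (array([ 0.534 , -0.2722, -0.1688]), np.float64(0.416))
```

View pics/s3.png

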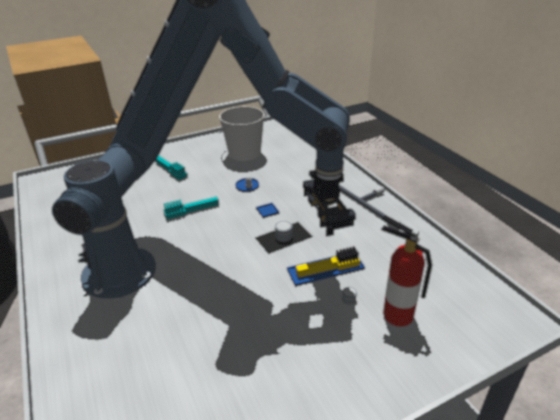

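View pics/t3.png

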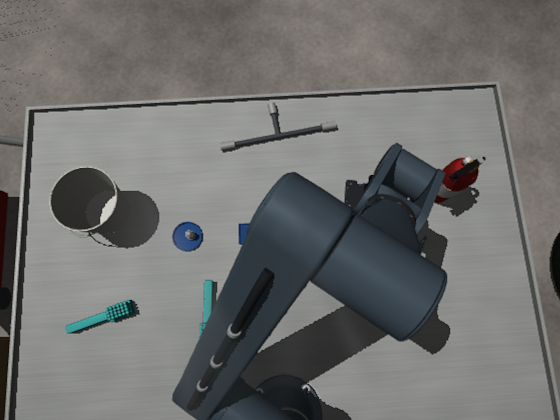

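The brush lies in the trough (side view row 262, cols 297-360). Now I locate the nut closely and measure the freed square pan.

Run:
```python
from fit import *
c=cv2.imread('pics/t3.png'); d=cv2.imread('pics/s3.png')
a=cv2.resize(c[218:254,170:210],(640-240,360),interpolation=cv2.INTER_CUBIC)
b=cv2.resize(d[166:202,228:268],(400,360),interpolation=cv2.INTER_CUBIC)
cv2.imwrite('pics/nutc.png',np.clip(np.hstack([a,b]).astype(float)*1.6,0,255).astype(np.uint8))
for cam in('top','side'):
    c=snap(cam)
    for k,g in dict(lug_nut=(.514,.25,0,.003),round_pan=(.513,.259,0,0)).items():
        m=nearest(cam,c,k,g[:2],.02)
        if m is not None: print(cam,k,m.sum(),np.argwhere(m).mean(0),*fit(c,k,m,g[:3],g[3],hull=k=='round_pan',yaw=False))
    print('model px of nut foot/top at .512,.252:',px(c,np.array([.512,.252,.003])),px(c,np.array([.512,.252,.043])))
    hsv=cv2.cvtColor(c['frame'],cv2.COLOR_RGB2HSV)
    for k,g in dict(square_pan=(.51,.0755,-.05),round_pan=(.513,.259,0)).items():
        r,q=np.array(px(c,np.array([g[0],g[1],.005]))).astype(int);m=np.zeros((420,560),np.uint8);s=np.s_[r-18:r+18,q-18:q+18]
        m[s]=((abs(hsv[...,0].astype(int)-108)<15)&(hsv[...,1]>130))[s]; print(cam,k,'blue',m.sum(),*fit(c,k,m,g,0,hull=True,yaw=k=='square_pan'))
```

```text
top lug_nut 52 [234.94230769 189.28846154] [0.5149 0.2496 0.    ] 0.56
top round_pan 685 [236.50656934 186.13722628] [0.5142 0.2594 0.    ] 0.069
model px of nut foot/top at .512,.252: (np.float64(236.5414136227866), np.float64(189.25083250917933)) (np.float64(234.4313149103281), np.float64(186.5792602556734))
top square_pan blue 185 [ 0.5112  0.0831 -0.0965] 1.263
top round_pan blue 500 [0.5149 0.2553 0.    ] 0.165
side lug_nut 64 [182.125    247.515625] [0.5148 0.252  0.    ] 0.164
side round_pan 153 [185.03267974 245.79738562] [0.5138 0.2657 0.    ] 0.237
model px of nut foot/top at .512,.252: (np.float64(185.9942372054796), np.float64(247.10003388729433)) (np.float64(176.7844690799759), np.float64(246.37982868851824))
side square_pan blue 150 [ 0.512   0.0799 -0.3744] 0.431
side round_pan blue 129 [0.5172 0.2687 0.    ] 0.479
```

View pics/nutc.png

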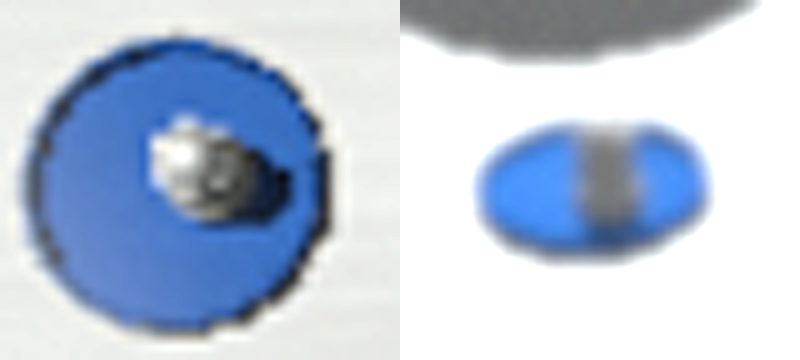

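```bash
python3 -m handwheel '[[0,-0.12,0,0],[0,-0.25,0,0],[0,-0.39,0,0],[0,-0.53,0,0],[0,-0.67,0,0],[0,-0.8,0,0],[0,-0.9,0,0],[0,-0.9,0,0],[0,-0.9,0,0]]' 100 20
python3 - <<'E'
from fit import *
c=snap('top'); print('rim',w(c,(198,85),.17),w(c,(198,118),.17),w(c,(198,52),.17))
m=nearest('top',c,'brush',(.53,-.27),.02)
if m is not None: print('top brush',m.sum(),fit(c,'brush',m,(.536,-.271,-.157),.003))
go(.515,.25,.13,-.1);go(.515,.25,.02,-.1)
E
```

```text
time: 14.58
position: [0.5777, -0.0035, 0.1504]
tool_rot: [0.997, -0.076, 0.0, 0.0]
ft_force: [-1.5, -0.9, 1.3]
grip_width: 0.083
grip_force: 0.0
rim [0.60441288 0.49433814 0.17      ] [0.59912336 0.4069628  0.17      ] [0.60969891 0.58165581 0.17      ]
top brush 730 (array([ 0.5378, -0.27  , -0.1584]), np.float64(0.156))
rows [-0.3394, -0.8099, 0.0676, -0.009] n>= 6.3 q6 1.52
rows [-0.3395, -0.8101, 0.4343, -0.009] n>= 7.0 q6 1.52
```

```bash
python3 -m handwheel '[[-0.05,-0.11,0,0],[-0.1,-0.23,0,0],[-0.15,-0.36,0,0],[-0.2,-0.48,0,0],[-0.26,-0.61,0.03,0],[-0.31,-0.72,0.06,-0.009],[-0.34,-0.79,0.06,-0.009],[-0.34,-0.81,0.06,-0.009],[-0.34,-0.81,0.06,-0.009],[-0.34,-0.81,0.06,-0.009]]'
python3 - <<'E'
from fit import *
go(.515,.25,.0205,-.1)
c=snap('side');m=nearest('side',c,'lug_nut',(.515,.25),.02)
if m is not None: print('nut',m.sum(),fit(c,'lug_nut',m,(.515,.25,0),.003,yaw=False))
E
```

```text
time: 15.52
position: [0.5159, 0.2492, 0.1326]
tool_rot: [0.999, -0.051, 0.001, 0.0]
ft_force: [0.3, -1.8, -0.7]
grip_width: 0.0872
grip_force: 0.0
rows [-0.0036, -0.0023, 0.3737, -0.0002] n>= 2.7 q6 1.93
```

```bash
python3 -m handwheel '[[0,0,0.08,0],[0,0,0.18,0],[0,0,0.27,0],[0,0,0.33,0],[0,0,0.36,0],[0,0,0.374,0],[0,0,0.374,0],[0,0,0.374,0]]'
python3 -m handwheel '[[0,0,0,0],[0,0,0,0],[0,0,0,0],[0,0,0,0],[0,0,0,0],[0,0,0,0],[0,0,0,0],[0,0,0,0],[0,0,0,0],[0,0,0,0]]' 5 15
python3 - <<'E'
from h import *
go(.51,.0755,.11,-.05);go(.51,.0755,.021,-.05)
E
```

```text
time: 16.28
position: [0.5158, 0.2502, 0.0211]
tool_rot: [0.999, -0.05, 0.001, -0.0]
ft_force: [1.1, 1.0, 0.5]
grip_width: 0.0871
grip_force: 0.0
time: 17.12
position: [0.5147, 0.2506, 0.0202]
tool_rot: [0.999, -0.05, -0.0, 0.0]
ft_force: [-0.3, 0.0, -0.1]
grip_width: 0.0282
grip_force: 0.0
rows [0.0426, 0.5825, -0.2993, -0.0079] n>= 4.7 q6 1.93
rows [0.0426, 0.5825, -0.0027, -0.0079] n>= 4.2 q6 1.93
```

Still closing; I hold longer.

```bash
python3 -m handwheel '[[0,0,0,0],[0,0,0,0],[0,0,0,0],[0,0,0,0],[0,0,0,0]]' 5 15
python3 - <<'E'
from h import *
go(.51,.0755,.11,-.05);go(.51,.0755,.021,-.05)
E
```

```text
time: 17.53
position: [0.5147, 0.2506, 0.0202]
tool_rot: [0.999, -0.05, -0.0, 0.0]
ft_force: [-0.2, 0.0, -0.3]
grip_width: 0.0214
grip_force: 15.0
rows [0.0427, 0.5824, -0.2993, -0.0079] n>= 4.7 q6 1.93
rows [0.0428, 0.5823, -0.0027, -0.0079] n>= 4.2 q6 1.93
```

```bash
python3 -m handwheel '[[0,0,-0.06,0],[0,0,-0.16,0],[0,0.02,-0.25,0],[0.01,0.1,-0.28,0],[0.02,0.2,-0.28,0],[0.03,0.31,-0.28,-0.004],[0.035,0.42,-0.28,-0.008],[0.042,0.52,-0.28,-0.008],[0.042,0.582,-0.28,-0.008],[0.042,0.582,-0.28,-0.008],[0.042,0.582,-0.28,-0.008]]'
python3 - <<'E'
from fit import *
for cam in('side','top'):
    c=snap(cam)
    for k,g in dict(lug_nut=(.51,.075,0,.084),square_pan=(.51,.0755,-.05,0)).items():
        m=nearest(cam,c,k,g[:2],g[3]+.02)
        if m is not None: print(cam,k,m.sum(),fit(c,k,m,g[:3],g[3],hull=k=='square_pan',yaw=k=='square_pan'))
go(.51,.0755,.0205,-.05)
E
```

```text
time: 18.45
position: [0.5099, 0.0749, 0.1042]
tool_rot: [1.0, -0.026, -0.0, -0.0]
ft_force: [-0.3, 1.2, -0.2]
grip_width: 0.0212
grip_force: 15.0
side square_pan 205 (array([ 0.5124,  0.0768, -0.0476]), np.float64(0.143))
rows [0.0007, 0.0041, 0.2791, 0.0003] n>= 2.0 q6 1.55
```

```bash
python3 -m handwheel '[[0.002,0,0.08,0],[0.002,0,0.16,0],[0.002,0,0.22,0],[0.002,0,0.255,0],[0.002,0,0.27,0],[0.002,0,0.278,0],[0.002,0,0.28,0],[0.002,0,0.28,0]]'
python3 -m handwheel '[[0,0,0,0],[0,0,0,0],[0,0,0,0],[0,0,0,0],[0,0,0,0],[0,0,0,0],[0,0,-0.06,0],[0,0,-0.15,0],[0,0,-0.28,0],[0,0,-0.4,0],[0,0,-0.4,0],[0,0,-0.4,0]]' 85
python3 - <<'E'
from fit import *
c=snap('side','s4')
for k,g in dict(lug_nut=(.51,.075,0,.003),square_pan=(.51,.0755,-.05,0)).items():
    m=nearest('side',c,k,g[:2],g[3]+.02)
    if m is not None: print(k,m.sum(),fit(c,k,m,g[:3],g[3],hull=k=='square_pan',yaw=k=='square_pan'))
cv2.imwrite('pics/s4c.png',cv2.resize(cv2.cvtColor(c['frame'],cv2.COLOR_RGB2BGR)[160:290,200:380],(720,520),interpolation=cv2.INTER_CUBIC))
go(.4945,-.0795,.13,-.05);go(.4945,-.0795,.025,-.05)
E
```

```text
time: 19.42
position: [0.5111, 0.0757, 0.0209]
tool_rot: [1.0, -0.025, 0.001, 0.0]
ft_force: [0.5, -0.5, -0.7]
grip_width: 0.0216
grip_force: 15.0
time: 20.42
position: [0.512, 0.0756, 0.1425]
tool_rot: [1.0, -0.025, 0.003, 0.0]
ft_force: [1.0, -0.2, 0.4]
grip_width: 0.0739
grip_force: 0.0
lug_nut 50 (array([0.514 , 0.0816, 0.    ]), np.float64(0.684))
rows [-0.0234, 0.519, 0.0306, 0.0] n>= 3.7 q6 1.55
rows [-0.0225, 0.519, 0.3806, 0.0] n>= 4.6 q6 1.55
```

View pics/s4c.png

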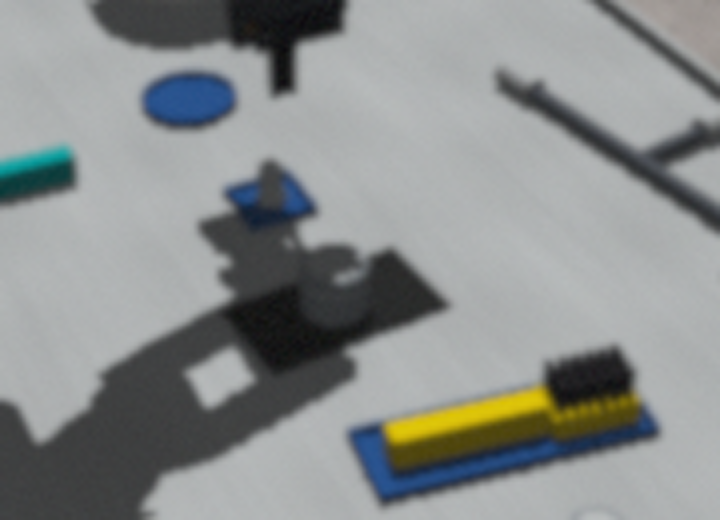

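The nut stands in the square pan (crop 270,190), the brush lies in the trough, and the tin is on the mat. The tin goes next.

```bash
python3 -m handwheel '[[-0.02,0.11,0,0],[-0.02,0.24,0,0],[-0.023,0.37,0,0],[-0.023,0.47,0.02,0],[-0.023,0.522,0.04,0],[-0.023,0.522,0.04,0],[-0.023,0.522,0.1,0],[-0.023,0.522,0.19,0],[-0.023,0.522,0.28,0],[-0.023,0.522,0.34,0],[-0.023,0.522,0.37,0],[-0.023,0.522,0.38,0],[-0.023,0.522,0.38,0],[-0.023,0.522,0.38,0]]' 100 20
python3 -m handwheel '[[0,0,0,0],[0,0,0,0],[0,0,0,0],[0,0,0,0],[0,0,0,0],[0,0,0,0],[0,0,0,0],[0,0,0,0]]' 40 20
python3 - <<'E'
from h import *
go(.505,.15,.13,-.05)
E
```

```text
time: 21.73
position: [0.4961, -0.0802, 0.0266]
tool_rot: [1.0, -0.025, 0.0, 0.0]
ft_force: [-0.0, 1.0, 0.2]
grip_width: 0.087
grip_force: 0.0
time: 22.4
position: [0.496, -0.0807, 0.0266]
tool_rot: [1.0, -0.025, 0.0, 0.0]
ft_force: [-0.1, -0.3, 3.8]
grip_width: 0.0547
grip_force: 20.0
rows [-0.008, -0.7694, -0.3451, 0.0001] n>= 6.1 q6 1.24
```

```bash
python3 -m handwheel '[[0,0,-0.08,0],[0,0,-0.2,0],[0,0,-0.32,0],[0,0,-0.38,0],[0,-0.08,-0.38,0],[0,-0.2,-0.38,0],[0,-0.33,-0.38,0],[0,-0.46,-0.38,0],[-0.005,-0.58,-0.38,0],[-0.008,-0.69,-0.38,0],[-0.008,-0.77,-0.38,0],[-0.008,-0.77,-0.38,0],[-0.008,-0.77,-0.38,0]]'
python3 - <<'E'
from fit import *
c=snap('side')
m=nearest('side',c,'round_pan',(.514,.258),.005)
if m is not None: print('pan',m.sum(),fit(c,'round_pan',m,(.514,.258,0),0,yaw=False))
go(.514,.258,.0258,-.05)
E
```

```text
time: 23.48
position: [0.5039, 0.1516, 0.1396]
tool_rot: [1.0, -0.023, -0.001, 0.0]
ft_force: [0.2, -0.8, -2.1]
grip_width: 0.0545
grip_force: 20.0
pan 263 (array([0.5142, 0.263 , 0.    ]), np.float64(0.119))
rows [0.0152, -0.3618, 0.3796, 0.0001] n>= 3.8 q6 1.7
```

```bash
python3 -m handwheel '[[0.005,-0.1,0,0],[0.01,-0.22,0.05,0],[0.015,-0.32,0.12,0],[0.015,-0.366,0.18,0],[0.015,-0.366,0.2,0],[0.015,-0.366,0.27,0],[0.015,-0.366,0.325,0],[0.015,-0.366,0.355,0],[0.015,-0.366,0.37,0],[0.015,-0.366,0.378,0],[0.015,-0.366,0.378,0],[0.015,-0.366,0.378,0]]'
python3 -c "
from h import *
go(.514,.259,.0256,-.05)"
```

```text
time: 24.58
position: [0.5156, 0.2595, 0.0277]
tool_rot: [1.0, -0.025, 0.001, -0.0]
ft_force: [0.3, -0.2, -2.1]
grip_width: 0.0544
grip_force: 20.0
rows [-0.0052, 0.002, 0.0068, -0.0001] n>= 0.1 q6 1.89
```

```bash
python3 -m handwheel '[[-0.004,0.001,0.003,0],[-0.004,0.001,0.006,0],[-0.004,0.001,0.006,0],[-0.004,0.001,0.006,0]]'
python3 -m handwheel '[[0,0,0,0],[0,0,0,0],[0,0,0,0],[0,0,0,0],[0,0,0,0],[0,0,-0.05,0],[0,0,-0.13,0],[0,0,-0.25,0],[0,0,-0.38,0],[0,0,-0.45,0],[0,0.1,-0.45,0],[0,0.23,-0.45,0],[0,0.36,-0.45,0],[0,0.49,-0.45,0],[0,0.62,-0.45,0],[0,0.75,-0.45,0],[0,0.85,-0.45,0],[0,0.85,-0.45,0],[0,0.85,-0.45,0]]' 100
python3 - <<'E'
from fit import *
G=dict(brush=(.537,-.271,-.157,.003),trough=(.536,-.271,-.157,0),wax_tin=(.514,.259,0,.003),round_pan=(.514,.259,0,0),lug_nut=(.511,.0755,0,.003),square_pan=(.51,.0755,-.05,0))
for cam in('top','side'):
    c=snap(cam,cam+'5')
    for k,g in G.items():
        m=nearest(cam,c,k,g[:2],.015)
        if m is not None: print(cam,k,m.sum(),*fit(c,k,m,g[:3],g[3],hull=k in('trough','round_pan','square_pan'),yaw=g[2]!=0))
a=cv2.imread('pics/top5.png')[170:290,160:400]; b=cv2.imread('pics/side5.png')[160:280,200:380]
cv2.imwrite('pics/end.png',np.vstack([cv2.resize(a,(600,300),interpolation=cv2.INTER_CUBIC),cv2.resize(b,(450,300),interpolation=cv2.INTER_CUBIC)[:, :600] if 0 else cv2.copyMakeBorder(cv2.resize(b,(450,300),interpolation=cv2.INTER_CUBIC),0,0,0,150,cv2.BORDER_CONSTANT)]))
E
```

```text
time: 24.92
position: [0.5138, 0.2597, 0.0256]
tool_rot: [1.0, -0.025, 0.0, -0.0]
ft_force: [-0.3, -0.8, -0.4]
grip_width: 0.0548
grip_force: 20.0
time: 26.5
position: [0.501, 0.0033, 0.1601]
tool_rot: [1.0, -0.027, 0.0, -0.0]
ft_force: [-0.1, 1.7, -0.5]
grip_width: 0.0869
grip_force: 0.0
top brush 737 [ 0.5382 -0.2702 -0.1569] 0.147
top trough 1056 [ 0.5354 -0.2699 -0.1588] 0.056
top wax_tin 306 [0.5116 0.2619 0.    ] 0.117
top round_pan 407 [0.5129 0.2599 0.    ] 0.043
side brush 948 [ 0.5382 -0.2707 -0.1728] 0.142
side trough 528 [ 0.5348 -0.2715 -0.1629] 0.438
side wax_tin 207 [0.5126 0.2619 0.    ] 0.153
side lug_nut 69 [0.5126 0.079  0.    ] 0.243
side square_pan 157 [ 0.5106  0.0743 -0.0095] 0.195
```

View pics/end.png

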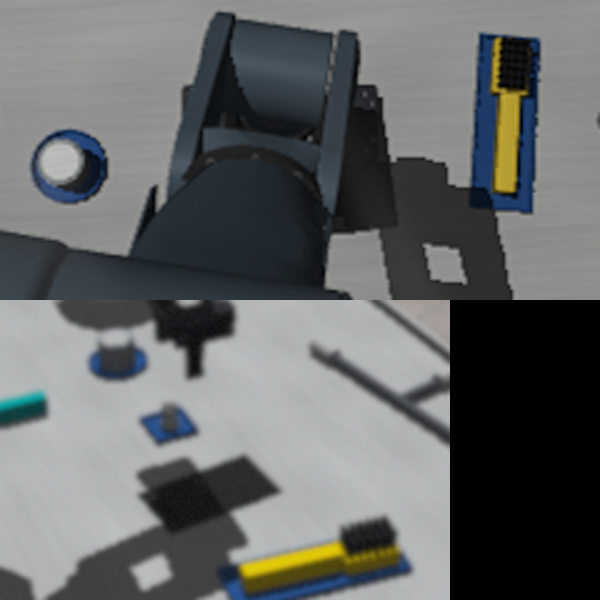

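Tin (crop 118,350), nut (170,420) and brush (320,565) all sit in their trays, the mat is empty, and every fit is well within tolerance.

```bash
python3 -m handwheel '[[0,0,0,0],[0,0,0,0],[0,0,0,0]]'; python3 -c "
from rig import job
print(job.hand_in())"
```

```text
time: 27.45
position: [0.501, 0.0048, 0.1601]
tool_rot: [1.0, -0.025, 0.0, 0.0]
ft_force: [-0.7, -1.3, 0.0]
grip_width: 0.0868
grip_force: 0.0
the job is handed in; nothing more can be done
None
```

Job handed in at about 27 s: by the last pictures the brush is in the trough, the tin in the round pan, the nut in the square pan and the mat empty (the tin was parked on it), but the hand-in returned no verdict.

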